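Clear the syringe cradle and hold the dosing syringe in its V

ROBOT

A 7-joint arm with a two-finger parallel gripper is mounted at the origin on the work surface. World frame = base frame: x ahead of the robot, y to its left, z up, the work surface at z = 0. Lengths are in m, angles in rad, forces in N, time in s.
With the tool pointing down it reaches from about 0.425 to 1.025 m from the base axis. Payload 9.4 kg.
Tool frame: the origin (TCP) lies on the centre line of the jaws, within the pads' length; the fingertips stand 17 mm ahead of it and the grasp point (between the pads) lies 2 mm behind it; z points along the fingers, y is the direction in which the jaws open and shut (so a half turn about z gives the same grasp; the last joint's range is limited). The gripper opens to 85 mm and grips with 20 to 120 N. Pads are 22 mm wide; open, the fingers measure 114 mm over their backs; the gripper's body (76 mm by 85 mm) begins 54 mm behind the grasp point. The pads swing forward as they close: fully open they stand 13 mm farther back than shut.
Start: joints at [1.139, 0.599, -0.003, 1.599, 0.002, 0.943, -0.08], TCP at [0.252, -0.68, 0.248] pointing down, gripper open.
Joint ranges: [-2.57, 2.57], [-0.35, 1.97], [-1.29, 1.29], [0.11, 2.56], [-1.05, 4.19], [0.11, 1.86], [-2.63, 2.63]. Speed limits (rad/s): [2.22, 2.22, 3.01, 3.01, 3.14, 3.14, 3.14].

INTERFACE

Orientations are given as a unit quaternion [w, x, y, z].
In Python, from plant import bot, hand, solve_ik, monitor, cams, job gives the robot as it stands. Calls block until the motion is done:
- bot.reach(position, orientation): joint-space move of the TCP to a pose.
- bot.move_linear(position, frame=None, velocity=0.15): straight line of the TCP; frame=None keeps the orientation; velocity is the mean speed in m/s.
- bot.goto_joints(angles): joint-space move.
- hand.open_gripper() and hand.close(f_grip=None): open the fingers fully, or close them until they stop; f_grip is the grip in N (None keeps the last).
- bot.dwell(seconds).
- solve_ik(position, orientation): joint angles nearest the present ones, or None.
- monitor.sense(): the state.
- cams.snapshot(name): name is "scene" or "top" or "wrist"; returns a dict with "frame" (420x560x3 uint8, red, green, blue), "mtx" (3x3 intrinsics, pixels), "R" (3x3) and "t" (3): a world point X has camera coordinates R X + t; the wrist camera has in their place "mount" (4x4, takes a point from camera to tool coordinates, whose origin is the TCP and whose axes are the flange's). Camera axes: x right, y down, z forward; pixel columns grow to the right and rows downward; lengths in m; the calibration is good to about 2 mm. The wrist camera is an equidistant fisheye: a pixel r from the principal point sees the ray r / f radians off the axis. A picture is of the moment at which its call begins: read the wrist's pose just before it. There is no depth.
A pose or a line that the arm cannot do raises bot.MotionError and nothing moves.
- job.hand_in(): hands the job in, once; it reports no verdict.
The state is a dict: "time_s": time; "joint_pos": joint angles; "qvel": joint speeds; "effort": joint torques, N m; "tcp_pos": TCP position; "eef_rot": TCP orientation; "contact_force": force on the tool from outside, world axes, zero at the start; "torque": the same for the moment, N m; "gripper_width": opening from 0.0 (shut) to 1.0 (fully open).
Only numpy, scipy, OpenCV 4.12 (cv2) and the standard library are available. Lean on these libraries where they do the work, as an engineer would, in place of code of your own. Each camera call takes 0.05 s, during which the arm holds its last target.

TASK

The steel caddy has been left standing on the V-shaped syringe cradle: hang it by its handle on the hook stand and let go of it. Then lay the big dosing syringe along the cradle's V, the middle of its barrel over the middle of the cradle, and finish while holding it there: at the end the fingers, gripping it or pushing on it from above, must be keeping it pressed down gently but definitely, so that the barrel bears on both sloping faces at once. Do not take the hand away at the end. Leave the bottle, cap, bowl and scissors alone.

Things in the scene. Friction and masses are not known exactly. Their poses are not given: they have to be found in the camera images.
- caddy_bar (a point): Centre of the handle bar of the steel caddy, an open box 64 (x) x 120 (y) x 50 (z) mm, 0.18 kg, standing on the cradle at first. The rigid bar runs along y: 8 mm wide, 10 mm high, its centre 114 mm above the caddy's underside; a 4 mm upright at each end, 56 mm from the middle; open window 59 mm high below it. z up. Grip it about 32 mm off the middle and the middle is free for the hook.
- hook_dip (a point): Resting place on the fixed hook stand: top of the 8 mm round hook bar at its lowest point, 244 mm above the counter. The post (12 mm thick, top at 256 mm) stands 60 mm away at +x. The hook opens to -x (axes turn with the stand): a handle bar along y goes over the free end moving in +x, then down into the dip. Foot: 12 mm thick, from -35 to +85 mm in x, 100 mm wide.
- hook_tip (a point): Free, upturned end of the hook, 22 mm from the dip at -x; this point is the top of its rounded end, 262 mm above the counter.
- cradle_axis (a point): Where the barrel's axis lies when seated: middle of the fixed grey cradle, 44 mm above the counter. x across the V, y along it. Two saddles with a 90 degree V along y, each 24 mm long, centred 42 mm from the middle in y, 76 mm wide, flat top at 40 mm, V mouth 34 mm wide; between them a 60 mm finger gap, open down to the foot (86 x 112 mm, 10 mm thick).
- cheek_near: The V's sloping faces on the cradle's -x side (both saddles), rigid part of the cradle; origin on the counter at the cradle's middle.
- cheek_far: The V's sloping faces on the cradle's +x side (both saddles), rigid part of the cradle; origin on the counter at the cradle's middle.
- syringe_center (a point): Centre of the barrel of the white dosing syringe (0.07 kg), lying on the counter, 15 mm above it. Barrel 30 mm in diameter, 130 mm long along y. At -y a finger flange 54 (x) x 4 (y) x 30 (z) mm, then the thumb plate, ending 86 mm from the centre; at +y an 8 mm nozzle ending 79 mm from it. Either way round in the V is fine.
- medicine: Amber medicine bottle, 60 mm in diameter, 120 mm high, origin at its underside; to be left alone.
- cap: Small green bottle cap, 32 mm wide, 16 mm high, origin at its underside; to be left alone.
- bowl: Steel pet-food bowl, 140 mm wide, 55 mm high, origin at its underside; to be left alone.
- scissors: Scissors with black handles lying flat, about 180 mm long along x, 16 mm high at most; origin near the pivot on the counter; to be left alone.
Mind the look-alikes: they are no part of the job. Leave any orange or purple look-alike of the part that bears caddy_bar alone. Of the things that look like the part that bears syringe_center, the larger one is meant.

How it is judged:
On the way:
1. the caddy hangs on the hook by its handle, let go (contact force between caddy and hook_stand above 0.6 N and height (world z) of caddy_bar above 0.235 m and distance between caddy_bar and hook_dip below 0.03 m and angle between caddy_bar's own z axis and vertical below 0.4 rad and contact force between caddy and the arm below 0.1 N and contact force between caddy and the fingers below 0.1 N), for 0.3 s.
At the end, for the whole second after the job is handed in: Caddy hangs still on the hook, untouched (bar middle within 30 mm of the dip, tilt under 0.4 rad); syringe in the V within 3 mm across and in height, 12 mm along, 0.06 rad, and the fingers still press it with over 1.5 N onto each sloping side (all of step 1 and linear speed of caddy below 0.05 m/s and x of syringe_center in the frame of cradle_axis between -0.003 and 0.003 m and z of syringe_center in the frame of cradle_axis between -0.003 and 0.003 m and y of syringe_center in the frame of cradle_axis between -0.012 and 0.012 m and angle between the y axis of syringe_center and the y axis of cradle_axis, either way round below 0.06 rad and contact force between syringe and cheek_near above 1.5 N and contact force between syringe and cheek_far above 1.5 N and contact force between syringe and the fingers above 1 N and linear speed of syringe below 0.02 m/s); the arm keeps its last pose, push and grip.
It fails at once if a bystander (bottle, cap, bowl, scissors) is shifted by more than 30 mm (distance of any of medicine, cap, bowl, scissors from where it was at the start of the episode above 0.03 m).
It fails at once if the syringe is pressed into the cradle with more than 60 N (not gently) (contact force between syringe and cradle above 60 N).
It also fails if it takes over 72 s, if anything falls off the work surface, if the arm or the gripper's body presses on something with over 40 N, if the wrist force passes 120 N, or if a joint passes its speed limit or range.

## Working session

There is one attempt and no reset: what is moved stays moved. The work goes in short steps, each a Python script; the robot and the scene stay as the last script left them, time stands still between calls to the robot, and variables do not carry over. Pictures are saved under pics/ and viewed, and the job is handed in when it is done.

```bash
ls; mkdir -p pics; python3 - <<'E'
from plant import bot, hand, solve_ik, monitor, cams, job
import cv2,numpy as np
s=monitor.sense();print(s)
for n in ["scene","top","wrist"]:
    d=cams.snapshot(n);cv2.imwrite(f"pics/{n}0.png",d["frame"][:,:,::-1])
    print(n,{k:np.round(v,4).tolist() for k,v in d.items() if k!="frame"})
E
```

```text
pics
{'time_s': 0.0, 'joint_pos': array([ 1.13930903,  0.60012747, -0.00254461,  1.60014286,  0.0017933 ,
        0.94289987, -0.07978952]), 'qvel': array([-0.00141542, -0.00054384, -0.0012637 ,  0.00060168, -0.00074345,
       -0.00051201,  0.00103361]), 'effort': array([ 6.75765950e-04, -7.76476192e+01,  1.56470999e+00, -2.58020711e+01,
        1.23835809e-02,  8.76760081e-03, -1.25527271e-05]), 'tcp_pos': array([ 0.25168937, -0.67942651,  0.24741058]), 'eef_rot': array([-7.60139751e-04,  9.84300818e-01,  1.76497247e-01, -2.06427701e-04]), 'contact_force': array([ 0.02995239, -0.09193295, -0.04937634]), 'torque': array([-0.01599494,  0.0001507 , -0.02824873]), 'gripper_width': 1.001910927027053}
scene {'mtx': [[510.8339, 0.0, 283.8744], [0.0, 510.8339, 208.2203], [0.0, 0.0, 1.0]], 'R': [[-0.8078, 0.5892, -0.0179], [0.3894, 0.5105, -0.7667], [-0.4426, -0.6263, -0.6418]], 't': [0.4442, -0.1201, 1.6084]}
top {'mtx': [[413.2616, 0.0, 277.1455], [0.0, 413.2616, 208.9217], [0.0, 0.0, 1.0]], 'R': [[-0.0073, -1.0, 0.0057], [-0.9863, 0.0063, -0.1648], [0.1647, -0.0068, -0.9863]], 't': [0.051, 0.5934, 1.1317]}
wrist {'mtx': [[325.1923, 0.0, 277.9655], [0.0, 325.1923, 206.3024], [0.0, 0.0, 1.0]], 'mount': [[-0.0006, -0.9639, -0.2663, 0.0677], [1.0, -0.0007, 0.0002, -0.0004], [-0.0003, -0.2663, 0.9639, -0.1245], [0.0, 0.0, 0.0, 1.0]]}
```

View pics/scene0.png

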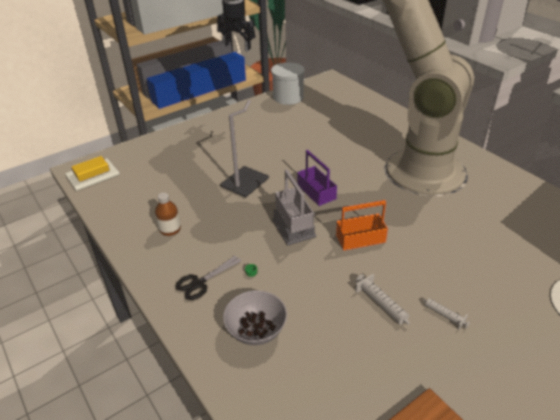

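View pics/top0.png

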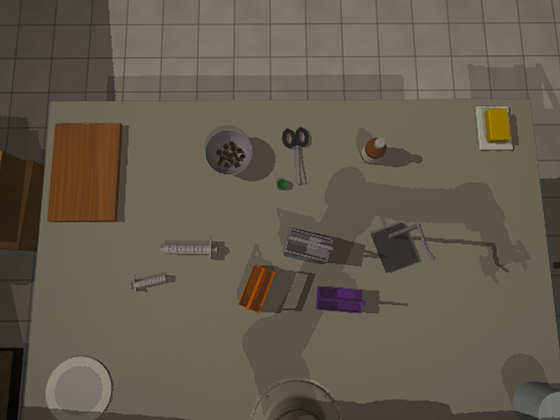

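View pics/wrist0.png

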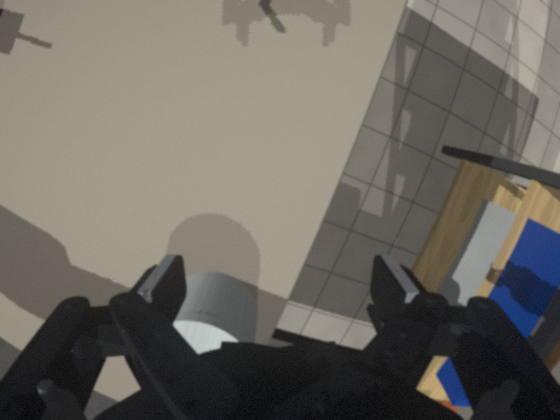

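The top view shows three caddies: grey steel at about (309,246), orange at (257,289) and purple at (340,299). The steel one sits on the cradle, so it is the one meant. It also shows two syringes, at about (190,248) and (150,282); the first is larger and is the one meant. The hook stand is at about (397,246). I'll enlarge crops to confirm these.

```bash
python3 - <<'E'
import cv2,numpy as np
t=cv2.imread("pics/top0.png");s=cv2.imread("pics/scene0.png")
a=cv2.resize(t[210:320,220:370],(800,587),interpolation=cv2.INTER_CUBIC);cv2.imwrite("pics/c1.png",a)
b=cv2.resize(t[210:300,365:445],(600,675)[:2],interpolation=cv2.INTER_CUBIC);cv2.imwrite("pics/c2.png",cv2.resize(t[210:285,360:460],(800,600),interpolation=cv2.INTER_CUBIC))
cv2.imwrite("pics/c3.png",cv2.resize(t[225:300,125:225],(800,600),interpolation=cv2.INTER_CUBIC))
cv2.imwrite("pics/c4.png",cv2.resize(s[95:245,190:390],(800,600),interpolation=cv2.INTER_CUBIC))
E
```

```text
(no output)
```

View pics/c1.png

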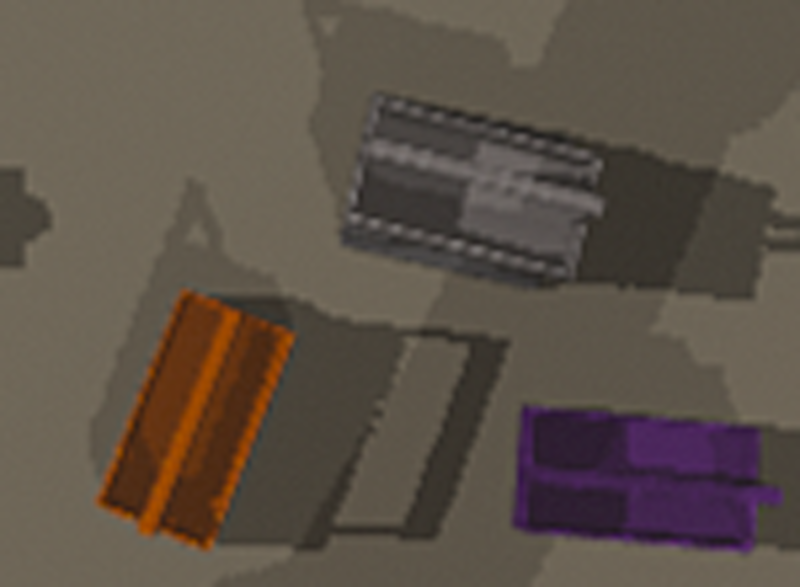

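View pics/c2.png

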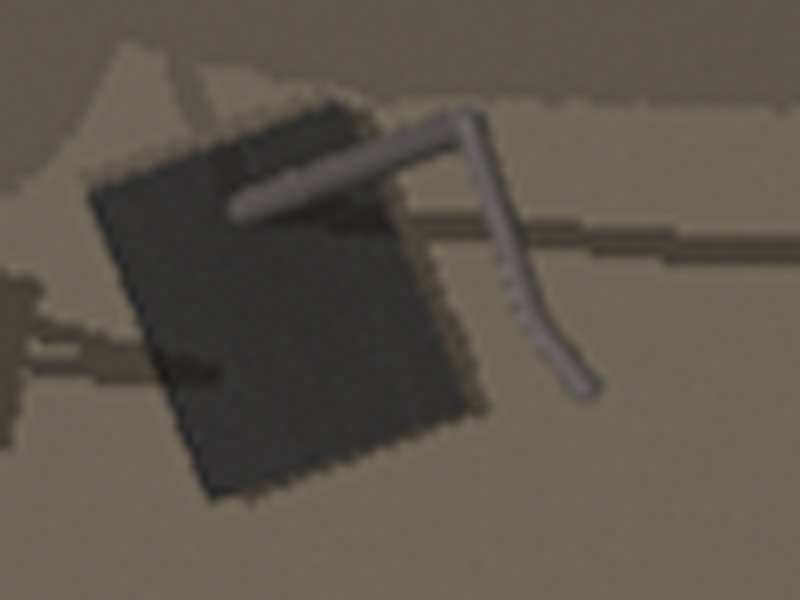

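View pics/c3.png

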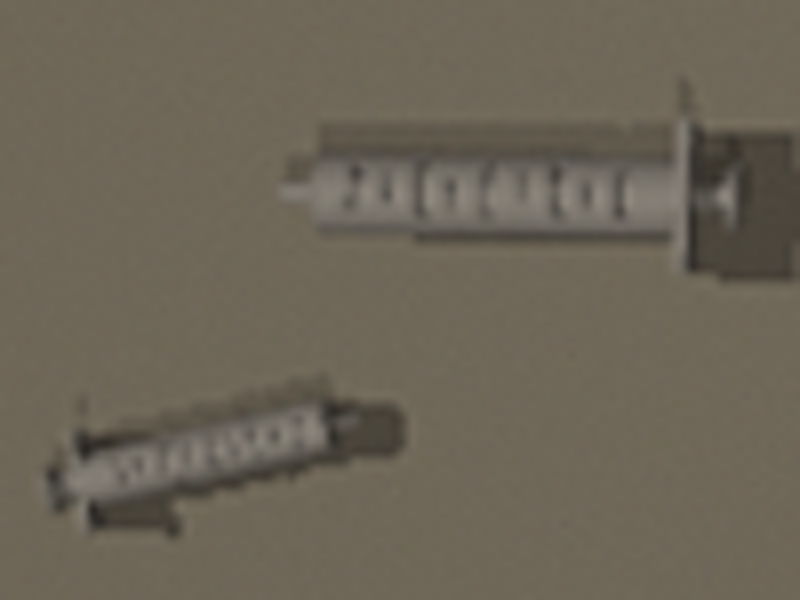

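View pics/c4.png

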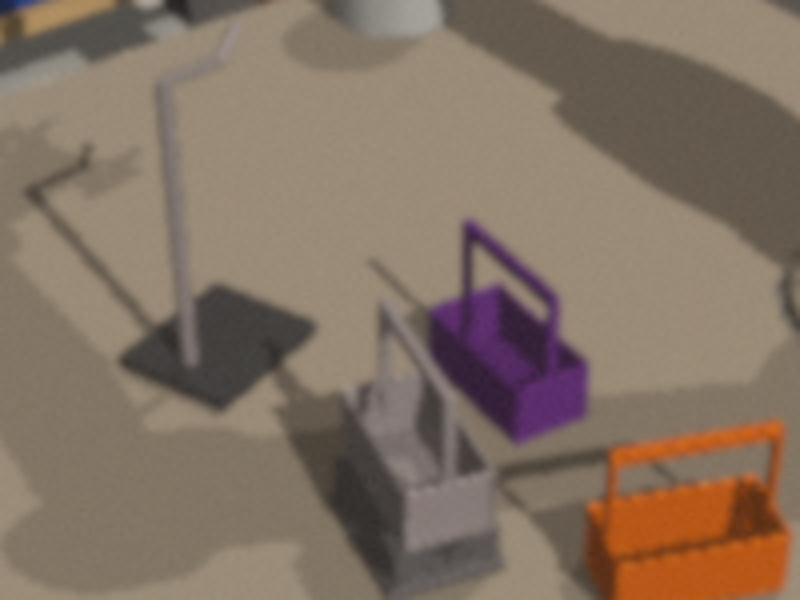

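```bash
cat > h.py <<'E'
from plant import bot, hand, solve_ik, monitor, cams, job
import cv2,numpy as np
from scipy.spatial.transform import Rotation as Ro
def q_down(a):
    "tool z down, tool y (jaw dir) at angle a in xy plane; wxyz"
    y=np.array([np.cos(a),np.sin(a),0]);z=np.array([0,0,-1.]);x=np.cross(y,z)
    q=Ro.from_matrix(np.c_[x,y,z]).as_quat();return np.r_[q[3],q[:3]]
def rotm(q): return Ro.from_quat([q[1],q[2],q[3],q[0]]).as_matrix()
def ray(d,uv,pose=None):
    u=np.array([(uv[0]-d["mtx"][0,2])/d["mtx"][0,0],(uv[1]-d["mtx"][1,2])/d["mtx"][1,1]])
    if "mount" in d:
        r=np.hypot(*u); v=np.r_[u/r*np.sin(r),np.cos(r)] if r>1e-9 else np.array([0,0,1.])
        T=np.eye(4);T[:3,:3]=rotm(pose[1]);T[:3,3]=pose[0];M=T@d["mount"]
        return M[:3,3],M[:3,:3]@v
    v=np.r_[u,1.];return -d["R"].T@d["t"],d["R"].T@v
def onz(d,uv,z,pose=None):
    o,v=ray(d,uv,pose);return o+v*(z-o[2])/v[2]
def tri(rays):
    A=np.zeros((3,3));b=np.zeros(3)
    for o,v in rays:
        v=v/np.linalg.norm(v);P=np.eye(3)-np.outer(v,v);A+=P;b+=P@o
    return np.linalg.solve(A,b)
def proj(d,X,pose=None):
    X=np.asarray(X,float)
    if "mount" in d:
        T=np.eye(4);T[:3,:3]=rotm(pose[1]);T[:3,3]=pose[0];M=np.linalg.inv(T@d["mount"])
        c=M[:3,:3]@X+M[:3,3];th=np.arctan2(np.hypot(c[0],c[1]),c[2]);k=th/np.hypot(c[0],c[1])
        return d["mtx"][:2,2]+d["mtx"][0,0]*k*c[:2]
    c=d["R"]@X+d["t"];return d["mtx"][:2,2]+d["mtx"][0,0]*c[:2]/c[2]
def snap(n,fn):
    s=monitor.sense();d=cams.snapshot(n);cv2.imwrite("pics/"+fn+".png",d["frame"][:,:,::-1])
    np.savez("pics/"+fn+".npz",p=s["tcp_pos"],q=s["eef_rot"],**d)
    return d,(s["tcp_pos"],s["eef_rot"])
def load(fn):
    f=np.load("pics/"+fn+".npz");d={k:f[k] for k in f if k not in"pq"};return d,(f["p"],f["q"])
E
python3 - <<'E'
from h import *
d,_=snap("top","top1"); s,_=snap("scene","scene1")
np.set_printoptions(precision=4,suppress=True)
B1=onz(d,(289.4,237.6),.159);B2=onz(d,(332.5,248.1),.159);print("bar",B1,B2,(B1+B2)/2,np.linalg.norm(B2-B1),np.degrees(np.arctan2(*(B1-B2)[1::-1])))
# scene bar ends: crop c4 scale 4
S1=(190+383/4,95+305/4);S2=(190+452/4,95+400/4)
print("tri",tri([ray(d,(289.4,237.6)),ray(s,S1)]),tri([ray(d,(332.5,248.1)),ray(s,S2)]))
print("postbase",onz(d,(389.6,235.6),.012))
pt=onz(d,(418.5,224.75),.256);print("posttop",pt)
print("dip",onz(d,(426.9,248.75),.244),"tip",onz(d,(433.75,258.75),.262))
print("tip tri",tri([ray(d,(433.75,258.75)),ray(s,(190+235/4,95+28/4))]))
c=[onz(d,(360+x/8,210+y/8),.012) for x,y in((335,100),(90,190),(215,500),(485,410))];print(np.array(c));print(np.mean(c,0))
f=lambda x,y,z:onz(d,(125+x/8,225+y/8),z)
print("syr",f(285,192,.015),f(315,193,.02),f(680,193,.02),f(740,192,.015),f(497,195,.015))
E
```

```text
bar [0.5008 0.0169 0.159 ] [ 0.4732 -0.0927  0.159 ] [ 0.487  -0.0379  0.159 ] 0.11296724723198784 75.87505191887013
tri [0.5132 0.004  0.2204] [ 0.4581 -0.0832  0.0757]
postbase [ 0.5188 -0.2812  0.012 ]
posttop [ 0.5195 -0.282   0.256 ]
dip [ 0.4642 -0.3023  0.244 ] tip [ 0.44   -0.3099  0.262 ]
tip tri [ 0.4399 -0.3135  0.2513]
[[ 0.5572 -0.3193  0.012 ]
 [ 0.5246 -0.2278  0.012 ]
 [ 0.4124 -0.2678  0.012 ]
 [ 0.4438 -0.3672  0.012 ]]
[ 0.4845 -0.2955  0.012 ]
syr [0.4842 0.3842 0.015 ] [0.4834 0.3721 0.02  ] [0.4825 0.2409 0.02  ] [0.483 0.22  0.015] [0.4826 0.3077 0.015 ]
```

The crops confirm the choice: the grey caddy is the one on the cradle, and the big syringe lies near (0.483, 0.308). I'll go above the caddy and refine with the wrist camera.

```bash
python3 - <<'E'
from h import *
np.set_printoptions(precision=4,suppress=True)
a=np.radians(-14.1);u=np.array([-np.sin(a),np.cos(a)])
for k in(0,1):
    print(solve_ik([.487,-.038,.36],q_down(a+k*np.pi)), solve_ik([.453,-.272,.285],q_down(np.radians(19.6)+k*np.pi)))
bot.reach([.487,-.038,.33],q_down(a))
d,p=snap("wrist","w1");print(p,monitor.sense()["time_s"])
for o in(-56,0,56):print(proj(d,[.487+u[0]*o/1000,-.038+u[1]*o/1000,.159],p))
E
```

```text
[ 0.3511  0.2166 -0.4712  1.9625  0.1171  0.9887 -0.4212] [ 0.7981  0.3548 -0.4829  1.9845  0.2161  0.8517  0.5396]
[ 0.8018  0.3446 -1.0911  1.9411  0.35    1.0634  2.4559] [ 0.1314  0.3354  0.4026  2.0239 -0.1781  0.8154 -2.163 ]
(array([ 0.4872, -0.039 ,  0.3298]), array([-0.0001,  0.7891,  0.6143, -0.0002])) 2.7417
[277.7336 246.8801]
[277.5727 191.0712]
[277.4063 130.6059]
```

View pics/w1.png

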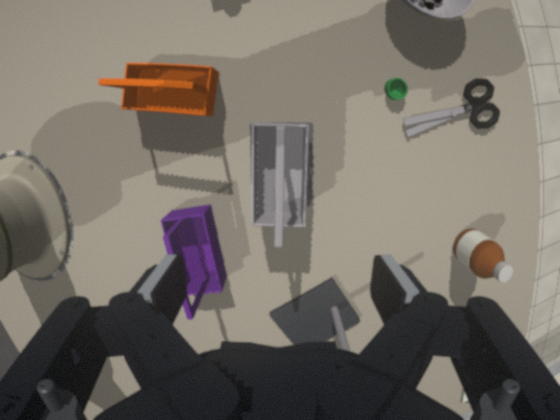

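```bash
python3 - <<'E'
import cv2
t=cv2.imread("pics/w1.png")
cv2.imwrite("pics/c5.png",cv2.resize(t[110:260,230:330],(400,600),interpolation=cv2.INTER_CUBIC))
E
```

```text
(no output)
```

View pics/c5.png

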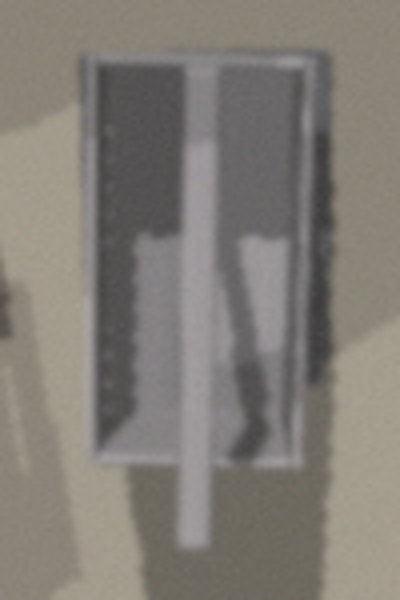

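```bash
python3 - <<'E'
from h import *
np.set_printoptions(precision=4,suppress=True)
d,p=load("w1")
A=onz(d,(278.3,247),.159,p);B=onz(d,(280.3,126.5),.159,p)
print(A,B,(A+B)/2,np.linalg.norm(A-B),np.degrees(np.arctan2(*(B-A)[1::-1])))
# hook from same picture: crop
t=cv2.imread("pics/w1.png");cv2.imwrite("pics/c6.png",cv2.resize(t[260:360,260:380],(720,600),interpolation=cv2.INTER_CUBIC))
E
```

```text
[ 0.4739 -0.0926  0.159 ] [0.5041 0.0193 0.159 ] [ 0.489  -0.0366  0.159 ] 0.11587298983513736 74.88328182487909
```

```bash
python3 - <<'E'
from h import *
np.set_printoptions(precision=4,suppress=True)
bot.reach([.484,-.359,.36],q_down(np.radians(19.6)))
d,p=snap("wrist","w2");print(p,monitor.sense()["time_s"])
print(proj(d,[.4635,-.3025,.244],p),proj(d,[.4635+.0565,-.3025+.02,.256],p))
t=cv2.imread("pics/w2.png");cv2.imwrite("pics/c7.png",cv2.resize(t[100:300,180:380],(600,600),interpolation=cv2.INTER_CUBIC))
E
```

```text
(array([ 0.4844, -0.3578,  0.3599]), array([-0.0002,  0.5762,  0.8173,  0.0004])) 4.0167
[275.9719 130.3487] [360.1327 132.696 ]
```

View pics/c7.png

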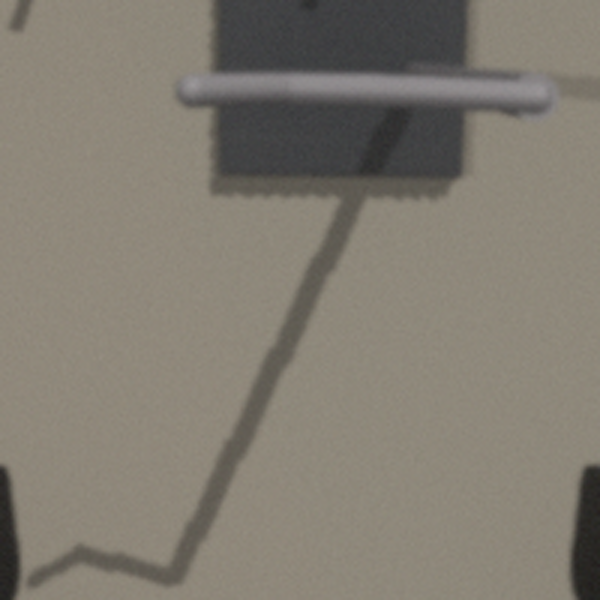

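```bash
python3 - <<'E'
from h import *
np.set_printoptions(precision=4,suppress=True)
d,p=load("w2")
T=onz(d,(243.3,130),.259,p);P=onz(d,(360,131.5),.256,p);print(T,P,np.linalg.norm((P-T)[:2]),np.degrees(np.arctan2(*(P-T)[1::-1])))
v=(P-T)[:2]/np.linalg.norm((P-T)[:2]);print("dip",T[:2]+v*.022,P[:2]-.06*v)
E
```

```text
[ 0.442  -0.3091  0.259 ] [ 0.5196 -0.2817  0.256 ] 0.08225983656836026 19.441322963179555
dip [ 0.4628 -0.3018] [ 0.463  -0.3017]
```

```bash
python3 - <<'E'
from h import *
np.set_printoptions(precision=4,suppress=True)
a=np.radians(-15.1);u=np.array([-np.sin(a),np.cos(a)]);c=np.array([.489,-.0366])-.032*u
bot.reach([*c,.215],q_down(a))
bot.move_linear([*c,.152],velocity=.12)
hand.close(60)
s=monitor.sense();print(s["tcp_pos"],s["contact_force"],s["gripper_width"],s["time_s"])
bot.move_linear([*c,.225],velocity=.12)
s=monitor.sense();print(s["tcp_pos"],s["contact_force"],s["torque"],s["gripper_width"],s["time_s"])
d,p=snap("wrist","w3");snap("scene","s3")
for o in (-26,90): print(proj(d,[*(s["tcp_pos"][:2]+u*o/1000),s["tcp_pos"][2]+.007],p))
E
```

```text
[ 0.4806 -0.0675  0.1522] [-1.5492 -0.9764  5.0404] 0.07907530185064492 6.6167
[ 0.4802 -0.0676  0.2245] [-0.398  -0.0143 -3.6192] [-0.0878  0.0445  0.013 ] 0.0768487836523463 7.375
[277.9049 337.805 ]
[277.642   57.9412]
```

View pics/w3.png

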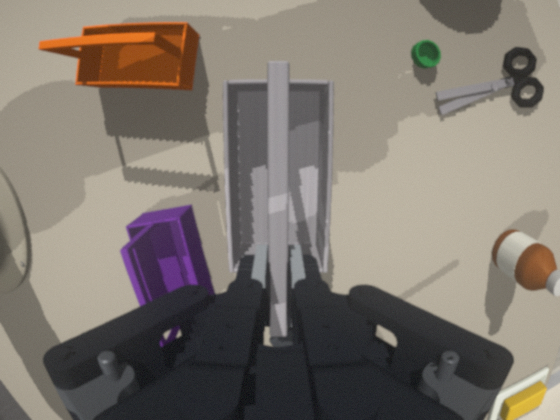

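View pics/s3.png

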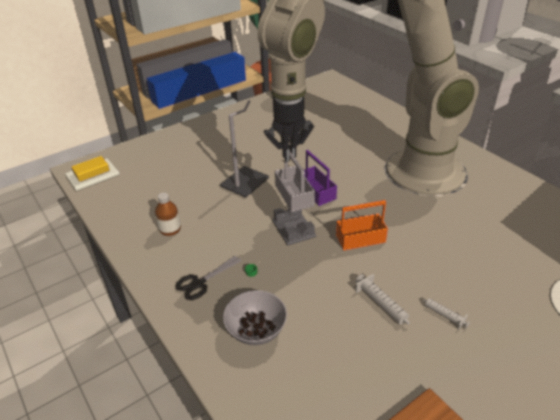

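```bash
python3 - <<'E'
from h import *
np.set_printoptions(precision=4,suppress=True)
a=np.radians(19.5);x=np.array([np.cos(a),np.sin(a)]);u=np.array([-x[1],x[0]]);dip=np.array([.463,-.3018])
q=q_down(a)
bot.move_linear([.4802,-.0676,.285],velocity=.2)
bot.reach([*(np.array([.385,-.19])-.032*u),.285],q)
c=dip-.032*u
bot.move_linear([*(c-.07*x),.285],velocity=.15)
s=monitor.sense();print(s["tcp_pos"],s["contact_force"],s["torque"],s["time_s"])
snap("scene","s4");d,p=snap("wrist","w4")
print(proj(d,[*(p[0][:2]+u*.09),p[0][2]+.007],p))
E
```

```text
[ 0.4078 -0.3542  0.285 ] [-0.1877  0.3038 -1.8645] [-0.0609 -0.0237  0.0159] 9.8833
[277.3212  57.6003]
```

View pics/w4.png

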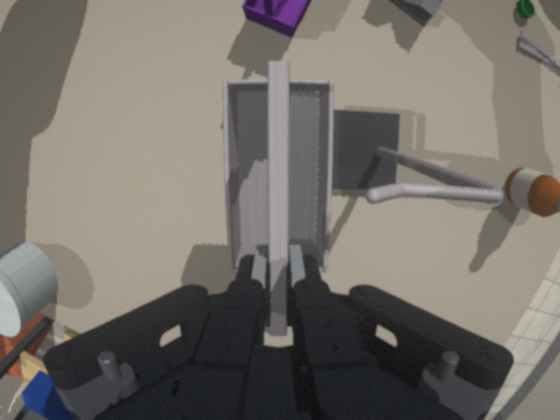

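View pics/s4.png

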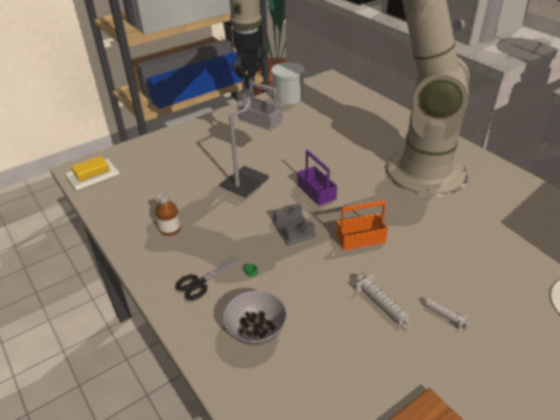

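The wrist view shows the bar running from (279,62) to (278,335) with the hook tip at (372,196), level with the bar's middle. I'll carry on.

```bash
python3 - <<'E'
from h import *
np.set_printoptions(precision=4,suppress=True)
a=np.radians(19.5);x=np.array([np.cos(a),np.sin(a)]);u=np.array([-x[1],x[0]]);dip=np.array([.463,-.3018])
c=dip-.032*u
bot.move_linear([*c,.285],velocity=.1)
s=monitor.sense();print(s["tcp_pos"],s["contact_force"],s["time_s"])
snap("wrist","w5")
bot.move_linear([*c,.256],velocity=.08)
for z in(.253,.251,.249,.248,.247,.246):
    bot.move_linear([*c,z],velocity=.03)
    s=monitor.sense();print(z,s["tcp_pos"],s["contact_force"],s["time_s"])
    if s["contact_force"][2]>1:break
snap("wrist","w6");snap("scene","s6")
E
```

```text
[ 0.4731 -0.3321  0.2848] [-0.3585 -0.1057 -2.7837] 10.8333
0.253 [ 0.4737 -0.332   0.2531] [ 0.4474  0.0483 -2.9332] 11.6417
0.251 [ 0.4737 -0.332   0.251 ] [-0.5973  0.8753 -2.2208] 11.8917
0.249 [ 0.4742 -0.332   0.2494] [ 0.6875 -0.1991  1.1434] 12.1417
```

View pics/w6.png

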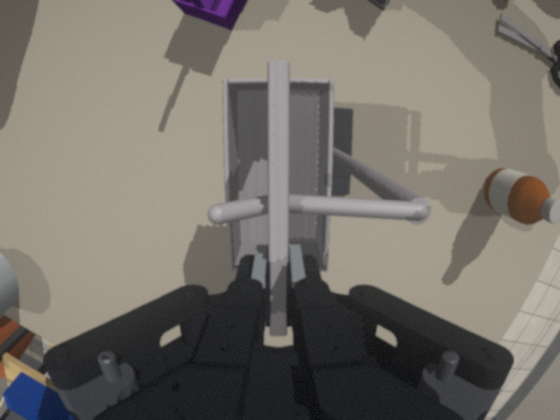

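View pics/s6.png

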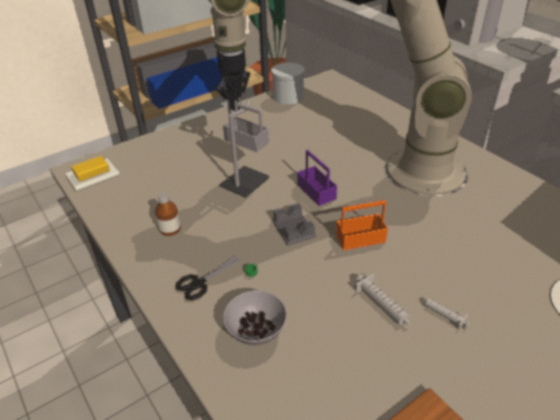

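```bash
python3 - <<'E'
from h import *
d,p=load("w6")
z=p[0][2]+.002
R=rotm(p[1])
for uv,zz in(((279,62),z+.005),((280,333),z+.005),((268,207),z-.008),((290,203),z-.008)):
    X=onz(d,uv,zz,p);print(uv,np.round(1000*R.T@(X-p[0]),1))
E
```

```text
(279, 62) [88.3  0.7 -7.1]
(280, 333) [-23.3   1.2  -7. ]
(268, 207) [31.4 -3.8  6. ]
(290, 203) [33.1  5.3  6. ]
```

```bash
python3 - <<'E'
from h import *
np.set_printoptions(precision=4,suppress=True)
p0=monitor.sense()["tcp_pos"]
bot.move_linear([p0[0],p0[1],.2485],velocity=.03)
hand.open_gripper()
s=monitor.sense();print(s["gripper_width"],s["contact_force"],s["time_s"])
snap("wrist","w7")
bot.move_linear([s["tcp_pos"][0],s["tcp_pos"][1],.38],velocity=.1)
s=monitor.sense();print(s["contact_force"],s["time_s"])
snap("wrist","w8");snap("scene","s8")
E
```

```text
1.0028614722494669 [0.4049 0.4115 0.7328] 13.2333
[ 0.3768  0.2625 -1.0309] 14.75
```

View pics/w8.png

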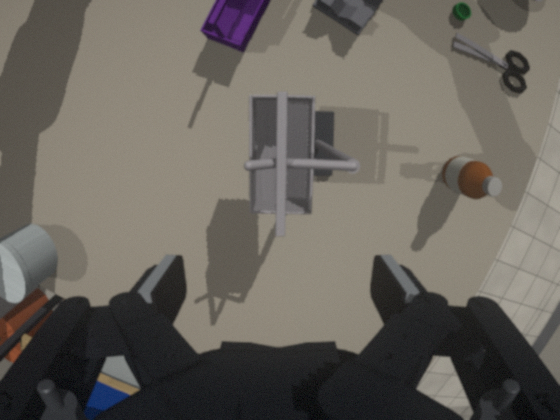

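View pics/s8.png

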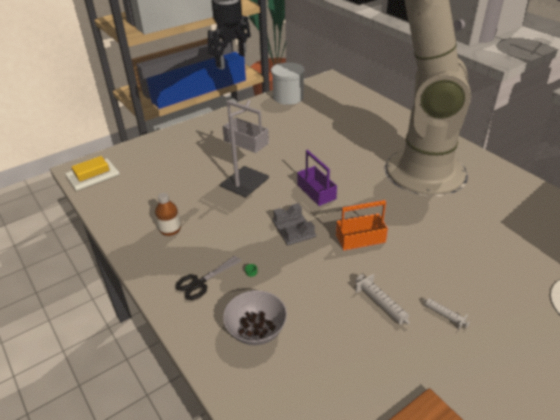

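The caddy hangs level on the hook, with its bar at (281,92)–(281,236) crossed by the hook at row 163. Next I'll locate the cradle and the syringe.

```bash
python3 - <<'E'
from h import *
np.set_printoptions(precision=4,suppress=True)
a=np.radians(-14.5);u=np.array([-np.sin(a),np.cos(a)])
bot.reach([*(np.array([.488,-.037])-.05*u),.25],q_down(a))
d,p=snap("wrist","w9");print(p)
print(proj(d,[.488,-.037,.04],p))
bot.reach([.483,.26,.25],q_down(0))
d,p=snap("wrist","w10");print(p,monitor.sense()["time_s"])
print(proj(d,[.4826,.3077,.015],p))
for n in("w9","w10"):
    t=cv2.imread(f"pics/{n}.png");cv2.imwrite(f"pics/{n}c.png",cv2.resize(t[50:250,170:390],(660,600),interpolation=cv2.INTER_CUBIC))
E
```

```text
(array([ 0.476 , -0.0861,  0.2503]), array([0.0003, 0.7906, 0.6123, 0.0002]))
[277.0818 135.3288]
(array([0.4836, 0.2582, 0.2499]), array([ 0.0004,  0.708 ,  0.7063, -0.0004])) 17.3333
[276.7825 134.932 ]
```

View pics/w9c.png

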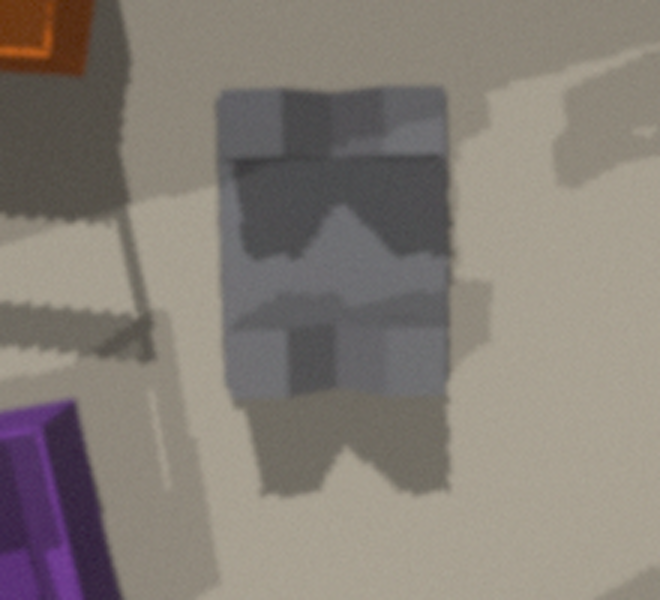

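View pics/w10c.png

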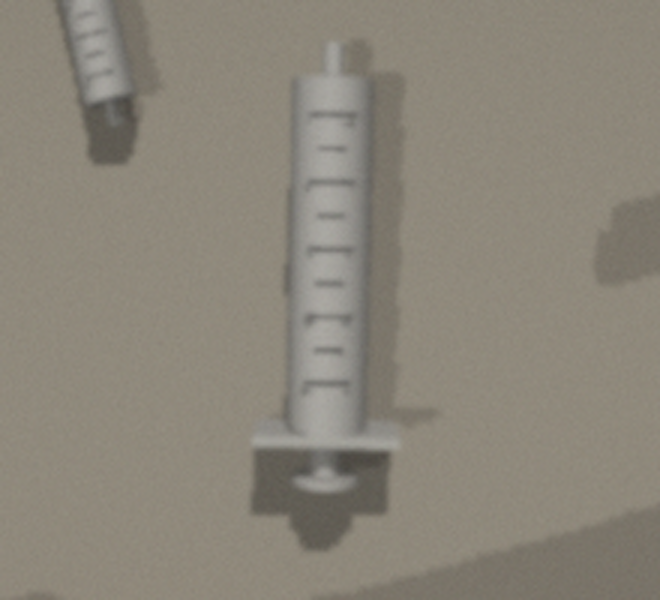

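```bash
python3 - <<'E'
from h import *
np.set_printoptions(precision=4,suppress=True)
d,p=load("w9")
f=lambda x,y,z:onz(d,(170+x/3,50+y/3),z,p)
def line(a,b,n): print(n,(a+b)/2,np.linalg.norm(a-b),np.degrees(np.arctan2(*(a-b)[1::-1])))
mt=(f(283,122,.04)+f(384,122,.04))/2;mb=(f(289.5,360,.04)+f(388,360,.04))/2
print("mouth w",np.linalg.norm(f(283,122,.04)-f(384,122,.04)),np.linalg.norm(f(289.5,360,.04)-f(388,360,.04)))
line(mt,mb,"mouth")
line(f(331,122,.023),f(336,360,.023),"valley")
st=(f(219,122,.04)+f(446,122,.04))/2;sb=(f(228,360,.04)+f(446,360,.04))/2;line(st,sb,"sides");print(np.linalg.norm(f(219,122,.04)-f(446,122,.04)),np.linalg.norm(f(228,360,.04)-f(446,360,.04)))
for x in(250,415):
  line(f(x,90,.04),f(x,396,.04),"outer");line(f(x,158,.04),f(x,327,.04),"inner")
d,p=load("w10")
line(f(331.5,76,.015),f(326.5,434,.015),"barrel15")
line(f(333,42,.015),f(324.5,487,.015),"full")
l1,l2=f(296,100,.015),f(290,400,.015);r1,r2=f(370,100,.015),f(365,400,.015)
line((l1+r1)/2,(l2+r2)/2,"sil");print(np.linalg.norm(l1-r1),np.linalg.norm(l2-r2))
line(f(325.5,436,.030),f(325.5,436,.03)+[0,1e-9,0],"flange top")
E
```

```text
mouth w 0.03408824515981324 0.03419129174809597
mouth [ 0.4942 -0.0334  0.04  ] 0.08227713873867254 76.80821825452351
valley [ 0.4933 -0.0339  0.023 ] 0.08637622984974071 76.72913620376713
sides [ 0.4939 -0.033   0.04  ] 0.08256978031928106 76.62537225913943
0.07688122498168733 0.07591395803726371
outer [ 0.4654 -0.0267  0.04  ] 0.1062196996546678 74.97315910285167
inner [ 0.4656 -0.0264  0.04  ] 0.058323344095102064 74.97598134404564
outer [ 0.5203 -0.0409  0.04  ] 0.1063357254945823 76.08980157094017
inner [ 0.5202 -0.0404  0.04  ] 0.05838654574570565 76.08631591205373
barrel15 [0.4858 0.307  0.015 ] 0.1337051950551079 89.07084163519504
full [0.4856 0.3029 0.015 ] 0.1674552278979837 88.77930499205101
sil [0.4862 0.3091 0.015 ] 0.11166374883030682 88.83005667424992
0.026772675636693548 0.02816993626401805
flange top [0.4843 0.243  0.03  ] 9.999999994736442e-10 -90.0
```

```bash
python3 - <<'E'
from h import *
np.set_printoptions(precision=4,suppress=True)
a=np.radians(-1.1)
c=[.4858,.307]
bot.reach([*c,.10],q_down(a))
bot.move_linear([*c,.022],velocity=.08)
s=monitor.sense();print(s["tcp_pos"],s["contact_force"])
hand.close(30)
s=monitor.sense();print(s["tcp_pos"],s["contact_force"],s["gripper_width"],s["time_s"])
bot.move_linear([*c,.15],velocity=.12)
s=monitor.sense();print(s["tcp_pos"],s["contact_force"],s["torque"],s["gripper_width"],s["time_s"])
snap("wrist","w11");snap("scene","s11")
E
```

```text
[0.486  0.3072 0.0224] [0.8149 0.7761 0.1342]
[0.486  0.307  0.0223] [-0.9304 -1.0956  6.1668] 0.3375240677559241 19.6833
[0.4855 0.3067 0.1493] [-0.0305 -1.3314 -0.6601] [0.0865 0.0102 0.0392] 0.33559259003687236 20.9
```

View pics/w11.png

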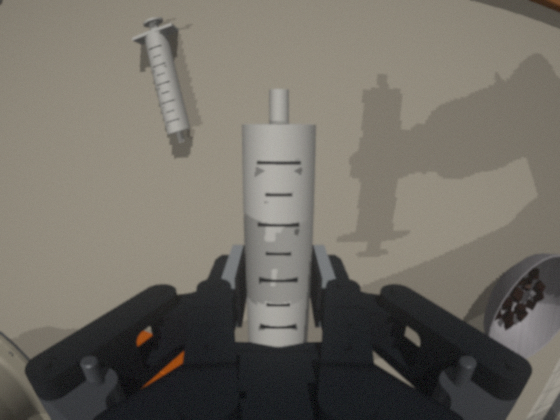

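View pics/s11.png

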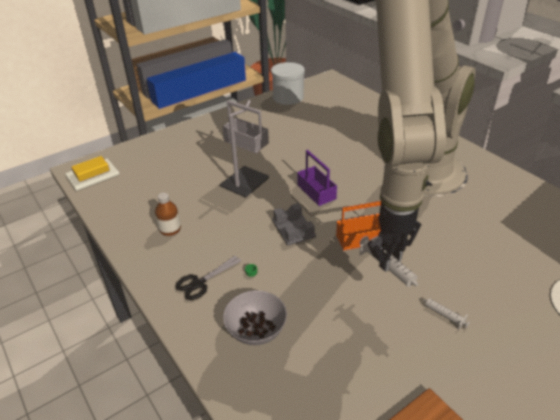

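```bash
python3 - <<'E'
from h import *
np.set_printoptions(precision=4,suppress=True)
d,p=load("w11");R=rotm(p[1])
for uv,z in(((279,127),.155),((279,91),.142)): print(1000*R.T@(onz(d,uv,z,p)-p[0]))
a=np.radians(-13.3);u=np.array([-np.sin(a),np.cos(a)]);c=np.array([.4935,-.0338])
bot.reach([*c,.20],q_down(a))
bot.move_linear([*c,.085],velocity=.12)
s=monitor.sense();print(s["tcp_pos"],s["contact_force"],s["time_s"])
snap("wrist","w12")
E
```

```text
[64.7343  0.5718 -5.7597]
[79.0049  0.6162  7.2301]
[ 0.4938 -0.0336  0.0854] [ 0.2216 -0.0249  0.1264] 23.4083
```

View pics/w12.png

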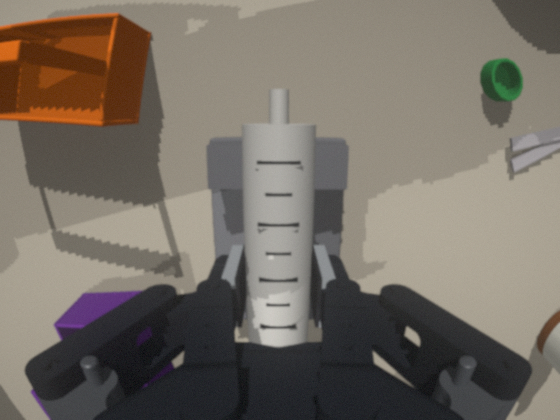

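```bash
python3 - <<'E'
from h import *
np.set_printoptions(precision=4,suppress=True)
c=np.array([.4935,-.0338])
bot.move_linear([*c,.056],velocity=.08)
for z in(.054,.053,.052,.0515,.051,.0505,.050):
    bot.move_linear([*c,z],velocity=.02)
    s=monitor.sense();print(z,s["tcp_pos"],s["contact_force"],s["time_s"])
    if s["contact_force"][2]>3:break
E
```

```text
0.054 [ 0.4936 -0.0338  0.0543] [-0.3667  0.4239 -0.6783] 24.225
0.053 [ 0.4935 -0.0339  0.0531] [ 0.1353  0.5773 -0.8091] 24.475
0.052 [ 0.4935 -0.0338  0.0519] [-0.6905  0.2361 -0.4336] 24.725
0.0515 [ 0.4934 -0.0338  0.0515] [-0.2901  0.7032  0.3928] 24.975
0.051 [ 0.4934 -0.0338  0.0514] [-0.7126  0.251   8.218 ] 25.225
```

```bash
python3 - <<'E'
from h import *
np.set_printoptions(precision=3,suppress=True)
F=[];T=[]
for i in range(20):
    bot.dwell(.05);s=monitor.sense();F.append(s["contact_force"]);T.append(s["torque"])
print(np.mean(F,0),np.std(F,0),np.mean(T,0),s["tcp_pos"],s["gripper_width"],s["time_s"])
snap("wrist","w13");snap("scene","s13");snap("top","t13")
t=cv2.imread("pics/s13.png");u=cv2.imread("pics/t13.png")
cv2.imwrite("pics/c13.png",np.hstack([cv2.resize(t[80:260,200:340],(400,514)),cv2.resize(u[200:300,275:445][:,:],(400,514*400//680 if 0 else 235)) if 0 else cv2.resize(t[180:260,250:330],(400,514))]))
E
```

```text
[-1.857  0.005  7.884] [0.561 0.509 0.682] [0.053 0.31  0.001] [ 0.493 -0.034  0.051] 0.3363290810700313 26.225
```

View pics/w13.png

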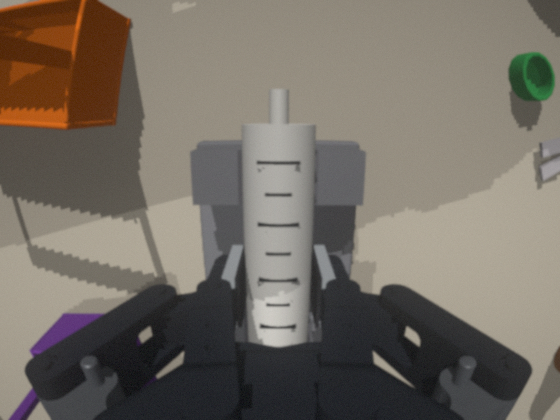

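View pics/s13.png

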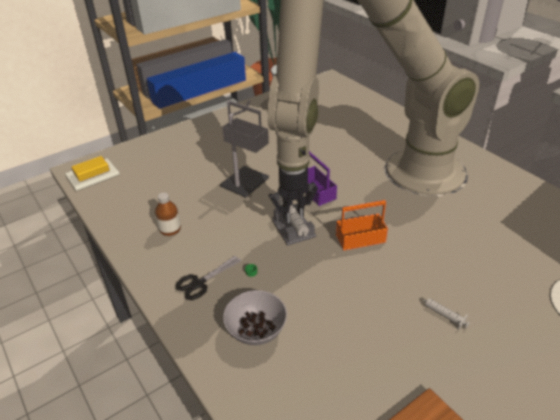

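View pics/t13.png

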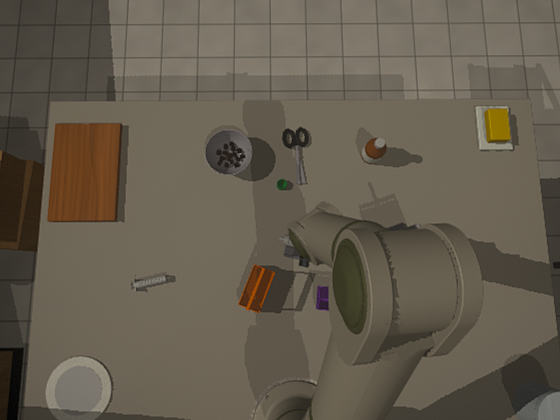

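Contact came at the expected height, with Fz ≈ 8 N. There is a small lateral reaction of −1.9 N, so the two faces may not be loaded evenly. I'll unload, shift slightly across the V, and press again a little firmer.

```bash
python3 - <<'E'
from h import *
np.set_printoptions(precision=3,suppress=True)
a=np.radians(-13.3);x=np.array([np.cos(a),np.sin(a)]);u=np.array([-x[1],x[0]]);c0=np.array([.4935,-.0338])
def avg(n=8):
    F=[];
    for i in range(n): bot.dwell(.05);s=monitor.sense();F.append(s["contact_force"])
    f=np.mean(F,0);return f[:2]@x,f[:2]@u,f[2],s["tcp_pos"],s["time_s"]
bot.move_linear([*c0,.0535],velocity=.02)
print("free",avg())
for off in(-.0004,-.0010,.0004):
    c=c0+off*x
    bot.move_linear([*c,.0530],velocity=.02)
    bot.move_linear([*c,.0510],velocity=.02)
    print(off,avg())
    bot.move_linear([*c,.0530],velocity=.02)
E
```

```text
free (np.float64(-0.06335948410467117), np.float64(-0.12569842581581525), np.float64(-0.7156075069368791), array([ 0.493, -0.034,  0.053]), 27.05)
-0.0004 (np.float64(-0.7293593039640008), np.float64(-0.5185827126350445), np.float64(5.934500502070313), array([ 0.493, -0.034,  0.051]), 27.95)
-0.001 (np.float64(1.7925691291809336), np.float64(-0.995855529181723), np.float64(5.086207352713076), array([ 0.493, -0.034,  0.051]), 29.1)
0.0004 (np.float64(-2.003766528981729), np.float64(-0.05328652293218844), np.float64(6.148133362314799), array([ 0.493, -0.034,  0.051]), 30.25)
```

```bash
python3 - <<'E'
from h import *
np.set_printoptions(precision=4,suppress=True)
a=np.radians(-13.3);x=np.array([np.cos(a),np.sin(a)]);u=np.array([-x[1],x[0]]);c=np.array([.4935,-.0338])-.0006*x
def avg(n=8):
    F=[];
    for i in range(n): bot.dwell(.05);s=monitor.sense();F.append(s["contact_force"])
    f=np.mean(F,0);return f[:2]@x,f[:2]@u,f[2],s["tcp_pos"],s["time_s"]
for z in(.0515,.051,.0507,.0504,.0501,.0498,.0495):
    bot.move_linear([*c,z],velocity=.02); r=avg();print(z,r)
    if r[2]>12.5:break
bot.dwell(.5);print(avg(16))
d,p=snap("wrist","w14");snap("scene","s14")
s,_=load("s14");t=cv2.imread("pics/s14.png");cv2.imwrite("pics/c14.png",cv2.resize(t[90:250,200:340],(525,600),interpolation=cv2.INTER_CUBIC))
R=rotm(p[1]);print(1000*R.T@(onz(d,(279,125),.059,p)-p[0]))
E
```

```text
0.0515 (np.float64(0.2039455785859413), np.float64(-0.3355107879714846), np.float64(-0.09776134325142244), array([ 0.4929, -0.0336,  0.0515]), 31.15)
0.051 (np.float64(1.6786959802912855), np.float64(-0.4606775084236281), np.float64(2.997677792758675), array([ 0.4932, -0.0337,  0.0511]), 31.8)
0.0507 (np.float64(1.5219899428848191), np.float64(-0.6319174542767435), np.float64(8.327187008301859), array([ 0.4932, -0.0337,  0.051 ]), 32.45)
0.0504 (np.float64(0.8325947477249032), np.float64(-0.6327463223945441), np.float64(12.301244227965977), array([ 0.4932, -0.0337,  0.051 ]), 33.1)
0.0501 (np.float64(-0.06996922720084957), np.float64(-0.6361928147812411), np.float64(16.998681537985863), array([ 0.4932, -0.0337,  0.0509]), 33.75)
(np.float64(-0.17839926794345057), np.float64(-0.5030396340027765), np.float64(17.31651606746069), array([ 0.4932, -0.0337,  0.051 ]), 35.05)
[65.541   0.4631 -8.052 ]
```

View pics/c14.png

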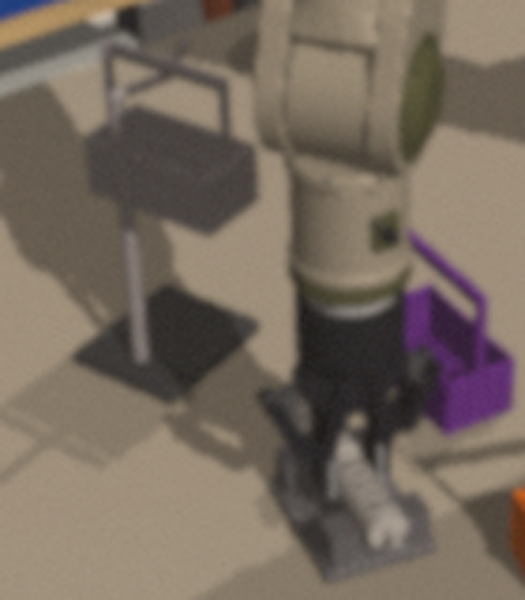

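View pics/w14.png

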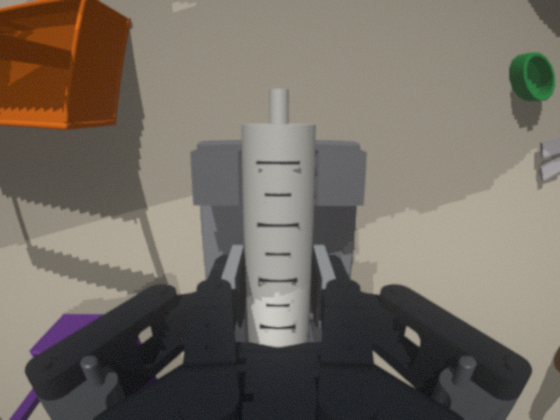

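The last check shows 17 N down and about 0 N lateral, with the barrel centred in the V. The caddy still hangs level, so I'm handing in.

```bash
python3 - <<'E'
from h import *
d,p=load("w14");R=rotm(p[1])
for v in(143,205):print(1000*R.T@(onz(d,(225,v),.04,p)-p[0]))
print(job.hand_in()); s=monitor.sense();print(s["contact_force"],s["time_s"])
E
```

```text
[ 57.9053351  -22.07094236  10.91896377]
[ 31.01476457 -22.98124258  10.91885452]
the job is handed in; nothing more can be done
None
the job is handed in; nothing more can be done
```

The job is handed in. The caddy hangs on the hook, let go, and the syringe is held pressed into the cradle's V. No verdict was given.

- **Caddy:** I gripped the steel caddy's bar about 32 mm off its middle, took it over the hook tip and lowered it into the dip. I then opened the fingers and lifted clear. The pictures afterwards show it hanging level, with the hook crossing the bar within about 1 mm of its middle.
- **Syringe:** I laid the larger syringe in the V by its barrel and it is still gripped there. The barrel's height matches the seated height. Lengthwise it is within about 1–3 mm of the cradle's middle (tolerance 12 mm).
- **Press:** The first press, about 8 N, showed a sideways reaction of about 1.9 N. I shifted 0.6 mm across the V and pressed again. The final reading before hand-in was about 17 N down, with sideways force near 0 (−0.2 N across, −0.5 N along). By calculation that is roughly 12 N on each sloping face; I could not measure the faces separately.
- **Disagreements:** The wrist and top cameras differed by 2–3 mm on the syringe's position; I used the wrist view. The final lengthwise check put the saddle 2–3 mm off my cradle centre. A force reading after hand-in was not available.
- **Other things:** I aimed no move at the bottle, cap, bowl or scissors, and in the pictures they look unmoved. The clock stood at about 35 s, against the 72 s limit.

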